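# Scrape the offcuts off a sprung printer bed

### The job

Take the yellow scraper from its grey cradle and wipe all five plastic offcuts off the sprung printer bed into the orange tray. Start at the bed edge away from the tray and stroke right up to the tray edge, pressing the blade just firmly enough that the bed gives on its springs, but never driving it hard against its bottom stops. Keep the fingers off the offcuts, leave everything else on the bench alone, and set the scraper back upright in its cradle.

Things in the scene. Friction and masses are not known exactly. Their poses are not given: they have to be found in the camera images.
- bed_frame: Fixed aluminium base of a dark steel printer bed on four springs; origin on the bench under the bed's centre, z up. Orange tray at one y edge of the bed, grey cradle beyond the other; which is which varies. Pressed with about 1 N the bed starts to sink, then 1.6 N per mm; it meets its stops 5 mm down (about 9 N)
- bed_top (a point): Centre of the bed's flat top when unloaded, 45 mm above the bench, axes as bed_frame. The bed is 156 mm (x) by 190 mm (y), 6 mm thick. Lips 6 mm high, 8 mm wide run along y on its two x edges (flat between them 140 mm); the two y edges are open
- tray: Orange open tray, fixed, 180 (x) by 150 (y) by 28 mm high, walls and floor 4 mm; origin at the centre of its underside, axes parallel to bed_frame's. Its centre is 155 mm from the bed's along y: it reaches 15 mm under the bed's edge, so what is pushed over the edge falls in
- cradle: Grey fixed cradle, 150 (x) by 60 mm (y); origin at the centre of its underside, z up. Two support blocks at x = +-54 mm, tops at z = 30 mm, carry the ends of the scraper's head; lips at y = +-23 mm and end walls at x = +-67 mm (all 38 mm high) keep it with 5 mm play each way
- scraper: Scraper, about 0.2 kg, long side along the cradle's x. Origin: centre of the head's underside, z up. Yellow head 124 x 34 x 16 mm; black grip rib 60 (x) by 22 mm (y), z = 16 to 62 mm. Steel blade 84 mm wide along x, 2.6 thick, under the head's middle, points down 9 to 24 mm below the head: set differently each time, clamped, not measured, so contact must be felt
- chip1: 12 g plastic offcut, blue L, bar 20 x 7 mm with a foot 8 mm long, 6 mm thick; origin at the underside, below the middle of its bar, z up
- chip2: 12 g plastic offcut, white T, bar 20 x 7 mm with a stem 9 mm long, 6 mm thick; origin at the underside, below the middle of its bar, z up
- chip3: 12 g plastic offcut, blue bar 20 x 9 mm, 7 mm thick; origin at the underside, below the middle of its bar, z up
- chip4: 12 g plastic offcut, orange cross 20 x 20 mm, 6 mm thick; origin at the underside, below the middle of its bar, z up
- chip5: 12 g plastic offcut, green block 14 x 13 mm, 7 mm thick; origin at the underside, below the middle of its bar, z up
- spool: reel of blue filament lying flat, 130 across x 52 mm (bystander)
- glue: white glue bottle, 44 across x 110 mm (bystander)
- screwdriver: screwdriver lying on the bench (bystander)
- wrench: wrench lying on the bench (bystander)
- cup: blue mug, 72 across x 85 mm (bystander)
- boxed_part: cardboard carton 90 x 70 x 50 mm (bystander)

How it is judged (in metres and radians):
On the way, in this order (a step that is already met when the one before it is completed fails the run):
1. the blade is pressed on the bed with more than 2 N near the edge away from the tray (scraper's origin more than 215 mm from the tray's, horizontally) for 0.3 s (contact force between scraper and bed_frame above 2 N and horizontal distance between scraper and tray above 0.215 m), for 0.3 s.
2. it is still pressed with more than 2 N in mid-stroke (130 to 180 mm from the tray's origin) (contact force between scraper and bed_frame above 2 N and horizontal distance between scraper and tray between 0.13 and 0.18 m), for 0.1 s.
3. it is still pressed with more than 2 N near the tray edge (less than 95 mm from the tray's origin) (contact force between scraper and bed_frame above 2 N and horizontal distance between scraper and tray below 0.095 m), for 0.1 s.
At the end, for the whole second after the job is handed in: All five offcuts lie still inside the tray (within its walls, origins less than 30 mm above its underside), and the scraper rests upright (within 0.12 rad) on the cradle's supports, its origin within 10 mm of the cradle's along each horizontal axis and 25 to 35 mm above the bench (x of chip1 in the frame of tray between -0.086 and 0.086 m and y of chip1 in the frame of tray between -0.071 and 0.071 m and z of chip1 in the frame of tray between 0 and 0.03 m and linear speed of each of chip1, chip2, chip3, chip4, chip5, scraper below 0.02 m/s and x of chip2 in the frame of tray between -0.086 and 0.086 m and y of chip2 in the frame of tray between -0.071 and 0.071 m and z of chip2 in the frame of tray between 0 and 0.03 m and x of chip3 in the frame of tray between -0.086 and 0.086 m and y of chip3 in the frame of tray between -0.071 and 0.071 m and z of chip3 in the frame of tray between 0 and 0.03 m and x of chip4 in the frame of tray between -0.086 and 0.086 m and y of chip4 in the frame of tray between -0.071 and 0.071 m and z of chip4 in the frame of tray between 0 and 0.03 m and x of chip5 in the frame of tray between -0.086 and 0.086 m and y of chip5 in the frame of tray between -0.071 and 0.071 m and z of chip5 in the frame of tray between 0 and 0.03 m and x of scraper in the frame of cradle between -0.01 and 0.01 m and y of scraper in the frame of cradle between -0.01 and 0.01 m and z of scraper in the frame of cradle between 0.025 and 0.035 m and angle between scraper's own z axis and vertical below 0.12 rad); the robot touches nothing.
It fails at once if the scraper presses on the bed with more than 16 N (driven hard against the stops) (contact force between scraper and bed_frame above 16 N).
It fails at once if the fingers touch an offcut (contact force between the fingers and chip1 above 0.3 N or contact force between the fingers and chip2 above 0.3 N or contact force between the fingers and chip3 above 0.3 N or contact force between the fingers and chip4 above 0.3 N or contact force between the fingers and chip5 above 0.3 N).
It fails at once if a bystander is moved more than 20 mm (distance of any of spool, glue, screwdriver, wrench, cup, boxed_part from where it was at the start of the episode above 0.02 m).
It also fails if it takes over 69 s, if anything falls off the work surface, if the arm or the gripper's body presses on something with over 40 N, if the wrist force passes 120 N, or if a joint passes its speed limit or range.

### The arm

A 6-joint arm with a two-finger parallel gripper is mounted at the origin on the work surface. World frame = base frame: x ahead of the robot, y to its left, z up, the work surface at z = 0. Lengths are in m, angles in degrees, forces in N, time in s.
With the tool pointing down it reaches from about 0.325 to 1 m from the base axis. Payload 5.1 kg.
Tool frame: the origin (TCP) lies at the very end of the fingers, on their centre line; the grasp point (between the pads) lies grasp_offset behind it (grasp_offset is the distance from the TCP to the grasp point, in m); z points along the fingers, y is the line along which they close (so a half turn about z gives the same grasp; the last joint's range is limited). The gripper opens to 85 mm and grips with 20 to 120 N. Pads are 22 mm wide; open, the fingers measure 114 mm over their backs; the gripper's body (76 mm by 85 mm) begins 54 mm behind the grasp point. The pads swing forward as they close: fully open they stand 13 mm farther back than shut.
Start: joints at [70.382, 7.093, 94.555, -0, 78.352, -4.733], TCP at [0.167, 0.628, 0.231] pointing down, gripper open.
Joint ranges: [-149.61, 149.61], [-58.7, 133.49], [1.44, 155.28], [-77.14, 257.14], [18.33, 153.61], [-166.67, 166.67]. Speed limits (degrees/s): [147.25, 147.25, 180, 180, 180, 180].

### API

Orientations are given as [roll, pitch, yaw] about the fixed x, y, z axes, in that order (R = Rz(yaw) Ry(pitch) Rx(roll)).
In Python, from workcell import read_state, snapshot, calibration, hand_in, grasp_offset gives the robot as it stands.
- The arm moves only by the shell command python3 -m handwheel 'ROWS' [OPENING]. ROWS is text: rows parted by semicolons, each of 6 numbers parted by spaces: the shift along the tool's x, y, z in cm, then the turn, a rotation vector about the tool's x, y, z in degrees. In form: dx dy dz ax ay az; .... A call has 1 to 20 rows; each row is the pose to reach, as a shift and turn from the pose commanded when the call began, along the tool's axes at that moment; what a row does not reach only later rows make up. A row lasts 1/10 s, in which the tool goes at most 50 mm and 8.59 degrees, less where a joint would pass 70% of its speed; a pose out of reach is approached as far as the arm can. A call with a gripper value outside its range is refused whole. OPENING is the closure, from 0 (fully open) to 1 (shut), set as the call begins (- or left out, the last holds). The fingers move at their own pace and stop on an object; the grip force is fixed at half the most. Time passes only in rows, so rows that repeat a pose let the fingers close. It gives the time, the measured TCP pose, the force, the opening and the grip force at its end, in the units of the state.
- read_state(): the state, without advancing time (a new reading comes with each control period).
- snapshot(name): name is "side" or "top" or "wrist"; returns (picture, depth): 384x512x3 uint8, blue, green, red; 384x512 float32, m along the optical axis (not along the pixel's ray), 0 where there is no reading.
- calibration(name): a dict with "vfov" (degrees; the focal length in pixels is half the picture's height over the tangent of half this angle, whatever the lens; pixels are square), "cx", "cy" (the principal point, pixels), "dist_coeffs" ([k1, k2, p1, p2, k3] as OpenCV has them; the pictures are not rectified), "eye" and "attitude" of the camera in the world; the wrist camera has in their place "hand_eye" (4x4, takes a point from camera to tool coordinates, whose origin is the TCP and whose axes are the flange's). Camera axes: x right, y down, z forward; pixel columns grow to the right and rows downward; lengths in m; the calibration is good to about 2 mm. A picture is of the moment at which its call begins: read the wrist's pose just before it. calibration takes no time and is no camera call.
- hand_in(): hands the job in; it is judged then, once.
The state is a dict: "time": time; "q": joint angles; "joint_vel": joint speeds; "joint_torque": joint torques, N m; "eef_pos": TCP position; "ee_rot": TCP orientation; "ft_force": force on the tool from outside, world axes, zero at the start; "wrist_torque": the same for the moment, N m; "finger_gap": opening from 0.0 (shut) to 1.0 (fully open); "grasp_force": force on a finger pad.
Only numpy, scipy, OpenCV 4.12 (cv2) and the standard library are available. Lean on these libraries where they do the work, as an engineer would, in place of code of your own. Each camera call takes 0.05 s, during which the arm holds its last target. There are 200 camera calls.

## Working session

There is one attempt and no reset: what is moved stays moved. The work goes in short steps, Python scripts to look and compute and a shell command to move; the robot and the scene stay as the last step left them, time stands still between calls to the robot, and variables do not carry over. Pictures are saved under pics/ and viewed, at most 10 in all, crops included, and the job is handed in when it is done.

```bash
mkdir -p pics; cat > h.py <<'E'
import numpy as np,cv2
from workcell import *
from scipy.spatial.transform import Rotation as R
def K(c):
    f=192/np.tan(np.radians(c['vfov'])/2); return np.array([[f,0,c['cx']],[0,f,c['cy']],[0,0,1]])
def cam(name):
    c=calibration(name)
    if name=='wrist':
        s=read_state(); T=np.eye(4); T[:3,:3]=R.from_euler('xyz',s['ee_rot'],degrees=True).as_matrix(); T[:3,3]=s['eef_pos']
        T=T@np.array(c['hand_eye'])
    else:
        T=np.eye(4); a=np.array(c['attitude'],float)
        T[:3,:3]=a if a.shape==(3,3) else R.from_euler('xyz',a,degrees=True).as_matrix()
        T[:3,3]=c['eye']
    return c,T
def shot(name,tag):
    c,T=cam(name); p,d=snapshot(name); cv2.imwrite(f'pics/{tag}.png',p); np.savez(f'{tag}.npz',p=p,d=d,T=T,K=K(c),dist=np.array(c['dist_coeffs'],float)); return p
def pts(tag,uv):
    z=np.load(tag+'.npz'); uv=np.array(uv,float).reshape(-1,2)
    n=cv2.undistortPoints(uv.reshape(-1,1,2),z['K'],z['dist']).reshape(-1,2)
    r=np.c_[n,np.ones(len(n))]; d=np.array([z['d'][int(round(v)),int(round(u))] for u,v in uv])
    return (r*d[:,None])@z['T'][:3,:3].T+z['T'][:3,3]
def onplane(tag,uv,h):
    z=np.load(tag+'.npz'); uv=np.array(uv,float).reshape(-1,2)
    n=cv2.undistortPoints(uv.reshape(-1,1,2),z['K'],z['dist']).reshape(-1,2)
    r=np.c_[n,np.ones(len(n))]@z['T'][:3,:3].T; o=z['T'][:3,3]
    return o+r*((h-o[2])/r[:,2])[:,None]
E
python3 - <<'E'
from h import *
print(read_state(),grasp_offset); 
for n in('top','side','wrist'): print(calibration(n))
a=shot('top','top0'); b=shot('side','side0')
cv2.imwrite('pics/top0b.png',cv2.resize(a,(800,600)))
E
```

```text
{'time': 0.0, 'q': array([ 7.03835869e+01,  7.13364576e+00,  9.46327364e+01,  6.31508546e-04,
        7.83552547e+01, -4.73208517e+00]), 'joint_vel': array([-0.07105926,  0.11495854,  0.01086899,  0.04792542,  0.00072818,
        0.0092965 ]), 'joint_torque': array([-2.01197381e-04, -4.23628414e+01, -3.65442681e+01, -7.85307452e-05,
        6.90848989e-03, -4.00414049e-07]), 'eef_pos': array([0.16677584, 0.62760178, 0.23006524]), 'ee_rot': array([-1.79878829e+02, -1.06507508e-02,  1.65115533e+02]), 'ft_force': array([-0.50847014, -0.02032195, -0.67302693]), 'wrist_torque': array([-0.0208375 ,  0.0604454 , -0.05240001]), 'grasp_force': 0.0, 'finger_gap': 0.9988154326089757} 0.0187
{'vfov': 51.323769518545255, 'cx': 251.47318891984304, 'cy': 199.6820393766463, 'dist_coeffs': array([-0.12813708,  0.        ,  0.        ,  0.        ,  0.        ]), 'eye': array([0.52653788, 0.01740427, 1.20374057]), 'attitude': array([-174.75584427,   -0.74674409,  -88.37709513])}
{'vfov': 45.65627969717168, 'cx': 250.61916940488985, 'cy': 196.1970856472, 'dist_coeffs': array([-0.11909646,  0.        ,  0.        ,  0.        ,  0.        ]), 'eye': array([ 0.23115811, -0.87615123,  0.74835036]), 'attitude': array([-124.4927605 ,    0.79393115,  -25.12559019])}
{'vfov': 60.0113009918573, 'cx': 253.15577728493608, 'cy': 195.12571149372997, 'dist_coeffs': array([-0.07234936,  0.        ,  0.        ,  0.        ,  0.        ]), 'hand_eye': array([[-7.78903607e-04, -9.66202910e-01, -2.57781553e-01,
         6.52033502e-02],
       [ 9.99999696e-01, -7.42538400e-04, -2.38421273e-04,
         3.68338598e-05],
       [ 3.89506260e-05, -2.57781660e-01,  9.66203195e-01,
        -1.43683989e-01],
       [ 0.00000000e+00,  0.00000000e+00,  0.00000000e+00,
         1.00000000e+00]])}
```

View pics/top0b.png

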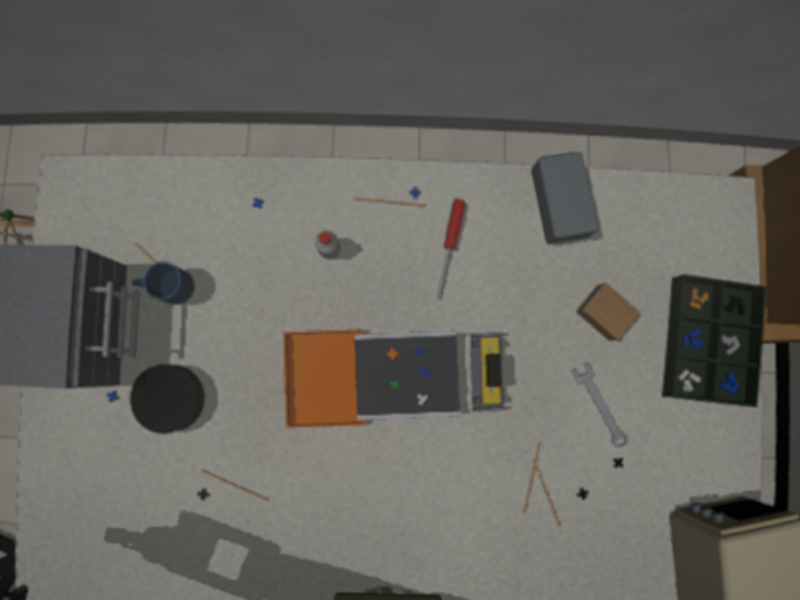

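View pics/side0.png

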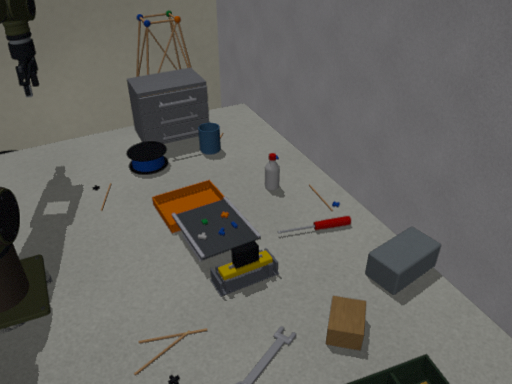

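The top picture shows the tray at the left (+y), about (325,378), the bed at (410,375), and the cradle with the scraper at the right at (490,370). The side view agrees, with the grip rib at (245,254). Next I'll get positions from the depth.

```bash
cat > cloud.py <<'E'
from h import *
def cloud(tag):
    z=np.load(tag+'.npz'); v,u=np.mgrid[0:384,0:512]
    P=pts(tag,np.c_[u.ravel(),v.ravel()]); ok=z['d'].ravel()>0
    return P[ok],z['p'].reshape(-1,3)[ok].astype(int)
E
python3 - <<'E'
from cloud import *
def box(n,Q):
    if len(Q)<5: print(n,'few');return
    r=cv2.minAreaRect(Q[:,:2].astype(np.float32)*1000); print(n,len(Q),np.round(r[0],1),np.round(r[1],1),round(r[2],1),'z',np.round(np.percentile(Q[:,2],[5,50,95])*1000,1))
for t in('top0','side0'):
    P,C=cloud(t); hsv=cv2.cvtColor(C.astype(np.uint8).reshape(-1,1,3),cv2.COLOR_BGR2HSV).reshape(-1,3).astype(int)
    H,S,V=hsv.T; w=(P[:,0]>.35)&(P[:,0]<.75)&(P[:,1]>-.35)&(P[:,1]<.35)
    m=w&(H>20)&(H<35)&(S>150)&(V>60);box(t+' yellow',P[m])
    m2=w&(H>5)&(H<18)&(S>180)&(P[:,2]<.037);box('tray',P[m2])
    box('rib',P[w&(V<50)&(P[:,2]>.075)&(P[:,1]<0)])
    b=w&(P[:,2]>.039)&(P[:,2]<.058)&(P[:,1]>-.12)&(P[:,1]<.14)&(S<90);box('bed',P[b])
    c=w&(P[:,2]>.012)&(P[:,2]<.039)&(P[:,1]>-.3)&(P[:,1]<-.105)&(S<90);box('cradle',P[c])
    top=w&(P[:,2]>.045)&(P[:,2]<.06)&(P[:,1]>-.11)&(P[:,1]<.1)
    for n,a,b_ in(('or',5,18),('green',45,80),('blue',100,130)): 
        q=P[top&(S>140)&(H>=a)&(H<=b_)&(V>40)]; print(n,len(q),q.mean(0).round(3),q.min(0).round(3),q.max(0).round(3)) if len(q) else 0
    q=P[top&(S<60)&(V>150)];print('white',len(q),q.mean(0).round(3) if len(q) else 0)
E
```

```text
top0 yellow 243 [ 531.4 -177.7] [119.3  31. ] 2.7 z [42.2 46.6 50. ]
tray 1806 [506.3 125.1] [173.2 129.4] 5.0 z [0.9 4.6 8.4]
rib 161 [ 531.4 -178.3] [53.7 20.9] 3.2 z [82.4 92.3 96. ]
bed 3444 [598.3  -2. ] [346.9 209.8] 13.5 z [42.1 46.  52.4]
cradle 121 [ 529.1 -177.4] [145.1  57.4] 2.4 z [15.5 35.2 38.4]
or 33 [0.55  0.013 0.051] [ 0.446 -0.004  0.045] [0.565 0.073 0.056]
blue 31 [ 0.54  -0.05   0.052] [ 0.518 -0.065  0.048] [ 0.564 -0.036  0.055]
white 0 0
side0 yellow 530 [ 533.9 -158.8] [130.5  82.4] 4.7 z [34.8 45.5 49.5]
tray 1565 [508.3 130.9] [181.4 155.5] 4.0 z [ 2.6  6.  27.3]
rib 326 [ 532.4 -182.2] [59.8 26.1] 0.7 z [76.8 90.4 93.7]
bed 2934 [600.3  -6.7] [344.7 213.9] 12.6 z [43.2 45.7 51.6]
cradle 381 [ 529.2 -161.5] [147.3  92.5] 3.0 z [13.4 27.2 38.4]
or 48 [0.544 0.014 0.049] [ 0.436 -0.007  0.045] [0.574 0.072 0.054]
green 22 [ 0.502 -0.002  0.052] [ 0.495 -0.01   0.045] [0.508 0.016 0.055]
blue 60 [ 0.542 -0.053  0.051] [ 0.517 -0.069  0.045] [ 0.569 -0.035  0.056]
white 0 0
```

```bash
cat >> h.py <<'E'
def go(x,y,z,yaw):
    s=read_state(); A=R.from_euler('xyz',s['ee_rot'],degrees=True); B=R.from_euler('xyz',[180,0,yaw],degrees=True)
    d=A.inv().apply(np.array([x,y,z])-s['eef_pos'])*100; r=(A.inv()*B).as_rotvec(degrees=True)
    print('row',d.round(2),r.round(2)); print('t',round(s['time'],2),'pos',s['eef_pos'].round(4),'rot',s['ee_rot'].round(2),'F',s['ft_force'].round(2))
E
python3 -c "
from h import *
go(.49,-.06,.27,183)"
```

```text
row [-48.9  -58.17  -3.88] [ -0.1   -0.02 -17.88]
t 0.1 pos [0.1668 0.6277 0.2302] rot [-1.7989e+02 -1.0000e-02  1.6512e+02] F [-0.2  -0.21 -0.4 ]
```

```bash
python3 -m handwheel '-48.9 -58.2 -3.9 -0.1 0 -17.9;-48.9 -58.2 -3.9 -0.1 0 -17.9;-48.9 -58.2 -3.9 -0.1 0 -17.9;-48.9 -58.2 -3.9 -0.1 0 -17.9;-48.9 -58.2 -3.9 -0.1 0 -17.9;-48.9 -58.2 -3.9 -0.1 0 -17.9;-48.9 -58.2 -3.9 -0.1 0 -17.9;-48.9 -58.2 -3.9 -0.1 0 -17.9;-48.9 -58.2 -3.9 -0.1 0 -17.9;-48.9 -58.2 -3.9 -0.1 0 -17.9;-48.9 -58.2 -3.9 -0.1 0 -17.9;-48.9 -58.2 -3.9 -0.1 0 -17.9;-48.9 -58.2 -3.9 -0.1 0 -17.9;-48.9 -58.2 -3.9 -0.1 0 -17.9;-48.9 -58.2 -3.9 -0.1 0 -17.9;-48.9 -58.2 -3.9 -0.1 0 -17.9;-48.9 -58.2 -3.9 -0.1 0 -17.9;-48.9 -58.2 -3.9 -0.1 0 -17.9;-48.9 -58.2 -3.9 -0.1 0 -17.9;-48.9 -58.2 -3.9 -0.1 0 -17.9' 0
python3 - <<'E'
from h import *
a=shot('wrist','w0');cv2.imwrite('pics/w0b.png',cv2.resize(a,(800,600),interpolation=cv2.INTER_CUBIC))
print(read_state()['eef_pos'])
from cloud import *
P,C=cloud('w0'); H,S,V=cv2.cvtColor(C.astype(np.uint8).reshape(-1,1,3),cv2.COLOR_BGR2HSV).reshape(-1,3).astype(int).T
def box(n,Q):
    if len(Q)<5: print(n,'few');return
    r=cv2.minAreaRect(Q[:,:2].astype(np.float32)*1000); print(n,len(Q),np.round(r[0],1),np.round(r[1],1),round(r[2],1),'z',np.round(np.percentile(Q[:,2],[5,50,95])*1000,1))
w=(P[:,1]<.25)&(P[:,0]>.35)&(P[:,0]<.64)
box('rib',P[w&(P[:,2]>.085)&(P[:,2]<.1)&(P[:,1]<-.12)])
box('head',P[w&(H>20)&(H<35)&(S>150)&(P[:,2]<.055)])
box('tray',P[w&(H>3)&(H<18)&(S>150)&(P[:,2]<.035)&(P[:,1]>.03)])
box('cradle',P[w&(P[:,2]>.034)&(P[:,2]<.042)&(P[:,1]<-.135)&(S<120)])
box('lips',P[w&(P[:,2]>.0485)&(P[:,2]<.054)&(P[:,1]>-.13)&(P[:,1]<.08)&(S<90)])
E
```

```text
time: 2.1
eef_pos: [0.4897, -0.0586, 0.2703]
ee_rot: [179.9, 0.0, -176.9]
ft_force: [-0.8, -0.1, 1.0]
finger_gap: 1.0
grasp_force: 0.0
[ 0.48977031 -0.05868987  0.2703913 ]
rib 1258 [ 533.5 -177.8] [58.9 23. ] 1.9 z [88.7 92.8 94.1]
head 1780 [ 535.3 -179.6] [127.   38.4] 1.8 z [40.2 46.8 48.5]
tray 14299 [510.2 131.9] [179.4 149.4] 3.9 z [ 3.8  5.3 28.3]
cradle 660 [ 546.3 -266.5] [150.9 253.8] 9.7 z [34.8 38.6 40.3]
lips 2578 [520.8 -22.7] [155.9 189. ] 3.8 z [50.1 51.9 53.2]
```

View pics/w0b.png

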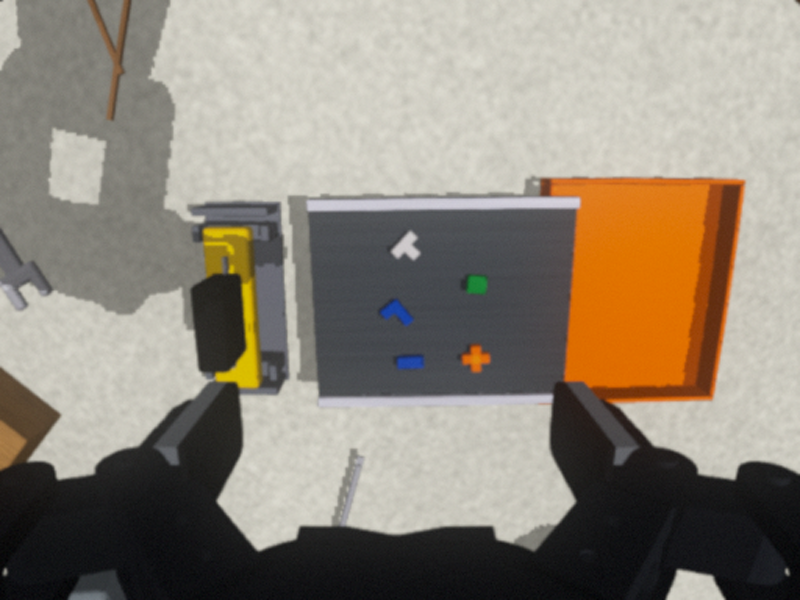

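The wrist view shows everything clearly. The rib is at (218,322) and the cradle at x 190–285. The lips are at rows 203 and 401. The chips are white (406,245), L (396,312), green (476,284), bar (410,362) and cross (476,358).

```bash
python3 - <<'E'
from cloud import *
a=np.radians(3.85);M=np.array([[np.cos(a),np.sin(a)],[-np.sin(a),np.cos(a)]])
P,C=cloud('w0');H,S,V=cv2.cvtColor(C.astype(np.uint8).reshape(-1,1,3),cv2.COLOR_BGR2HSV).reshape(-1,3).astype(int).T
L=(P[:,:2]-[.5208,-.0227])@M.T*1000
on=(abs(L[:,0])<68)&(abs(L[:,1])<90)&(P[:,2]<.06)
bx=lambda m:(L[m].min(0).round(1),L[m].max(0).round(1),m.sum())
print('or',bx(on&(H>3)&(H<18)&(S>150)));print('gr',bx(on&(H>45)&(H<85)&(S>120)))
b=on&(H>100)&(H<130)&(S>150);print('L',bx(b&(L[:,0]<28)));print('bar',bx(b&(L[:,0]>28)));print('wh',bx(on&(S<50)&(V>120)))
print('scr/bed',((np.array([.5335,-.1778])-[.5208,-.0227])@M.T*1000).round(1))
go(.5335,-.1778,.12,181.9);go(.5335,-.1778,.053,181.9)
E
```

```text
or (array([30.4, 15. ]), array([52.2, 36.5]), np.int64(199))
gr (array([-23.4,  17.3]), array([-10.4,  31.2]), np.int64(151))
L (array([ -5.6, -45.4]), array([ 13.9, -22.6]), np.int64(170))
bar (array([ 37.7, -33.3]), array([ 47.1, -14.6]), np.int64(133))
wh (array([-54.7, -36.6]), array([-35. , -16.8]), np.int64(199))
scr/bed [   2.3 -155.6]
row [ -3.71 -12.16  15.02] [0.1  0.03 1.23]
t 2.15 pos [ 0.4898 -0.0587  0.2704] rot [ 1.7990e+02  3.0000e-02 -1.7687e+02] F [ 0.16 -0.14  0.22]
row [ -3.7  -12.17  21.72] [0.1  0.03 1.23]
t 2.15 pos [ 0.4898 -0.0587  0.2704] rot [ 1.7990e+02  3.0000e-02 -1.7687e+02] F [ 0.16 -0.14  0.22]
```

```bash
python3 -m handwheel '-3.7 -12.2 15 0.1 0 1.2;-3.7 -12.2 15 0.1 0 1.2;-3.7 -12.2 15 0.1 0 1.2;-3.7 -12.2 15 0.1 0 1.2;-3.7 -12.2 15 0.1 0 1.2;-3.7 -12.2 15 0.1 0 1.2;-3.7 -12.2 18 0.1 0 1.2;-3.7 -12.2 20 0.1 0 1.2;-3.7 -12.2 21.2 0.1 0 1.2;-3.7 -12.2 21.7 0.1 0 1.2;-3.7 -12.2 21.7 0.1 0 1.2' && python3 -c "
from h import *
go(.5335,-.1778,.053,181.9)"
```

```text
time: 3.25
eef_pos: [0.534, -0.179, 0.0539]
ee_rot: [-180.0, 0.1, -178.1]
ft_force: [-0.4, -0.4, 0.3]
finger_gap: 1.0
grasp_force: 0.0
row [0.04 0.12 0.09] [-0.03  0.07 -0.03]
t 3.25 pos [ 0.534  -0.179   0.0539] rot [-1.7997e+02  7.0000e-02 -1.7813e+02] F [-0.42 -0.43  0.31]
```

Close on the rib.

```bash
python3 -m handwheel '0 0.1 0 0 0 0;0 0.1 0 0 0 0;0 0.1 0 0 0 0;0 0.1 0 0 0 0;0 0.1 0 0 0 0;0 0.1 0 0 0 0;0 0.1 0 0 0 0;0 0.1 0 0 0 0' 1
python3 -m handwheel '0 0 0 0 0 0;0 0 0 0 0 0'
python3 -c "
from h import *
s=read_state();print(s['ft_force'],s['wrist_torque'],s['eef_pos'],s['ee_rot'])"
```

```text
time: 4.05
eef_pos: [0.5339, -0.1786, 0.0537]
ee_rot: [-180.0, 0.1, -178.2]
ft_force: [-0.3, 0.6, 4.2]
finger_gap: 0.245
grasp_force: 60.5
time: 4.25
eef_pos: [0.5339, -0.1786, 0.0537]
ee_rot: [-180.0, 0.1, -178.2]
ft_force: [-0.1, 0.9, 5.7]
finger_gap: 0.248
grasp_force: 60.5
[-0.05465588  0.85649538  5.65968053] [ 0.04453865  0.0612773  -0.02924271] [ 0.53388864 -0.17862462  0.05370412] [-1.79972174e+02  6.51895996e-02 -1.78184191e+02]
```

```bash
cat >> h.py <<'E'
def bed(x,y,z,yaw=183.8):
    a=np.radians(3.85); c,s=np.cos(a),np.sin(a)
    go(.5208+(c*x-s*y)/1000,-.0227+(s*x+c*y)/1000,z,yaw)
def whereb():
    s=read_state();a=np.radians(3.85); c,n=np.cos(a),np.sin(a);d=(s['eef_pos'][:2]-[.5208,-.0227])*1000
    print('bed xy',round(c*d[0]+n*d[1],2),round(-n*d[0]+c*d[1],2),'z',round(s['eef_pos'][2]*1000,2),'rot',s['ee_rot'].round(2),'F',s['ft_force'].round(2),'t',round(s['time'],2))
E
python3 -m handwheel '0 0 -0.5 0 0 0;0 0 -1 0 0 0;0 0 -2 0 0 0;0 0 -4 0 0 0;0 0 -7.5 0 0 0;0 0 -7.5 0 0 0;0 0 -7.5 0 0 0;0 0 -7.5 0 0 0;0 0 -7.5 0 0 0'
python3 - <<'E'
from h import *
whereb(); bed(14.5,-83,.125)
E
```

```text
time: 5.15
eef_pos: [0.5323, -0.1779, 0.1262]
ee_rot: [179.9, -0.2, -178.2]
ft_force: [-0.7, 0.7, -2.5]
finger_gap: 0.248
grasp_force: 60.0
bed xy 1.01 -155.65 z 126.22 rot [ 1.7992e+02 -1.6000e-01 -1.7819e+02] F [-0.68  0.7  -2.48] t 5.15
row [-1.09  7.31  0.13] [ 0.08 -0.16 -1.99]
t 5.15 pos [ 0.5323 -0.1779  0.1262] rot [ 1.7992e+02 -1.6000e-01 -1.7819e+02] F [-0.68  0.7  -2.48]
```

```bash
python3 -m handwheel '-1.1 7.3 0.1 0.1 -0.15 -2;-1.1 7.3 0.1 0.1 -0.15 -2;-1.1 7.3 0.1 0.1 -0.15 -2;-1.1 7.3 0.1 0.1 -0.15 -2;-1.1 7.3 0.1 0.1 -0.15 -2;-1.1 7.3 0.1 0.1 -0.15 -2'
python3 - <<'E'
from cloud import *
whereb(); bed(14.5,-83,.095)
a=shot('wrist','w1'); b=shot('side','s1')
im=np.vstack([cv2.resize(a[60:310,60:460],(640,400),interpolation=cv2.INTER_CUBIC)]); 
s=cv2.resize(b[180:330,150:340],(253,200),interpolation=cv2.INTER_CUBIC)
o=np.zeros((600,640,3),np.uint8);o[:400]=im;o[400:,:253]=s;cv2.imwrite('pics/c1.png',o)
E
```

```text
time: 5.75
eef_pos: [0.5419, -0.1059, 0.1268]
ee_rot: [-179.9, 0.1, -176.2]
ft_force: [0.4, -0.4, -1.7]
finger_gap: 0.247
grasp_force: 60.1
bed xy 15.51 -84.43 z 126.84 rot [-1.7989e+02  1.4000e-01 -1.7625e+02] F [ 0.43 -0.41 -1.74] t 5.75
row [0.11 0.15 3.18] [-0.11  0.14 -0.05]
t 5.75 pos [ 0.5419 -0.1059  0.1268] rot [-1.7989e+02  1.4000e-01 -1.7625e+02] F [ 0.43 -0.41 -1.74]
```

View pics/c1.png

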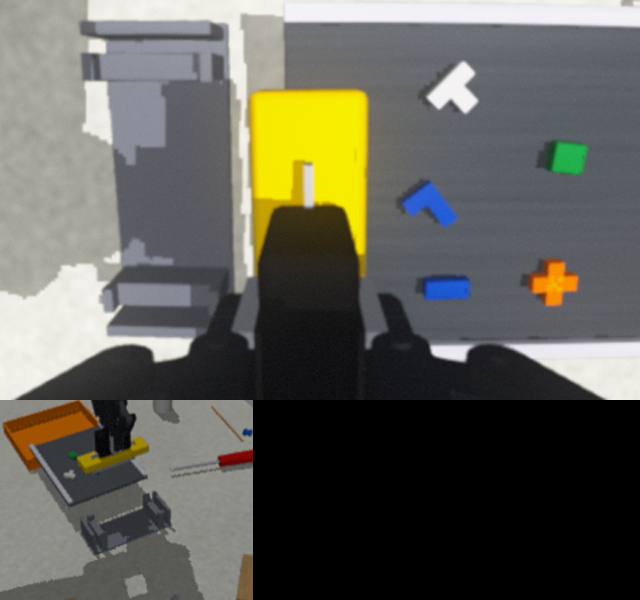

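```bash
python3 -m handwheel '0.1 0.15 1.5 -0.1 0.15 0;0.1 0.15 3.1 -0.1 0.15 0;0.1 0.15 3.1 -0.1 0.15 0;0.1 0.15 3.1 -0.1 0.15 0;0.1 0.15 3.1 -0.1 0.15 0'
python3 - <<'E'
from cloud import *
whereb()
P,C=cloud('w1')
H,S,V=cv2.cvtColor(C.astype(np.uint8).reshape(-1,1,3),cv2.COLOR_BGR2HSV).reshape(-1,3).astype(int).T
m=(P[:,2]>.0345)&(P[:,2]<.042)&(P[:,1]<-.135)&(P[:,1]>-.24)&(S<120)&(P[:,0]>.44)&(P[:,0]<.63)
Q=P[m];print(cv2.minAreaRect(Q[:,:2].astype(np.float32)*1000),len(Q),np.median(Q[:,2]))
m=(P[:,2]>.025)&(P[:,2]<.034)&(P[:,1]<-.135)&(P[:,1]>-.24)&(S<120)&(P[:,0]>.44)&(P[:,0]<.63)
Q=P[m];print(cv2.minAreaRect(Q[:,:2].astype(np.float32)*1000),len(Q),np.median(Q[:,2]))
E
```

```text
time: 6.35
eef_pos: [0.5413, -0.1038, 0.0962]
ee_rot: [-180.0, 0.0, -176.2]
ft_force: [0.8, -0.1, -1.4]
finger_gap: 0.246
grasp_force: 60.0
bed xy 15.0 -82.27 z 96.17 rot [-1.7999e+02  2.0000e-02 -1.7618e+02] F [ 0.8  -0.09 -1.41] t 6.35
((531.49658203125, -177.32492065429688), (146.55450439453125, 56.81328201293945), 2.895387887954712) 1955 0.03886480815209148
((529.0172119140625, -176.95748901367188), (140.53024291992188, 56.23884963989258), 2.7994792461395264) 2572 0.030915695513193953
```

```bash
python3 -m handwheel '0 0 0.3 0 0 0;0 0 0.3 0 0 0;0 0 0.3 0 0 0'; python3 -c "
from h import *
whereb()"
```

```text
time: 6.65
eef_pos: [0.5412, -0.1038, 0.0933]
ee_rot: [-180.0, 0.0, -176.2]
ft_force: [0.0, 0.1, -1.7]
finger_gap: 0.25
grasp_force: 60.0
bed xy 14.95 -82.25 z 93.34 rot [-1.7999e+02  3.0000e-02 -1.7618e+02] F [ 0.03  0.14 -1.67] t 6.65
```

```bash
python3 -m handwheel '0 0 0.25 0 0 0;0 0 0.25 0 0 0;0 0 0.25 0 0 0'; python3 -c "
from h import *
whereb()"
```

```text
time: 6.95
eef_pos: [0.541, -0.1037, 0.0905]
ee_rot: [-180.0, 0.0, -176.2]
ft_force: [0.9, 0.3, -2.3]
finger_gap: 0.251
grasp_force: 60.0
bed xy 14.75 -82.19 z 90.5 rot [-180.      0.   -176.18] F [ 0.87  0.28 -2.32] t 6.95
```

```bash
python3 -m handwheel '0 0 0.2 0 0 0;0 0 0.2 0 0 0;0 0 0.2 0 0 0'; python3 -c "
from h import *
whereb()"
```

```text
time: 7.25
eef_pos: [0.5411, -0.1037, 0.0885]
ee_rot: [-180.0, 0.0, -176.2]
ft_force: [-0.6, 0.3, -1.5]
finger_gap: 0.252
grasp_force: 60.0
bed xy 14.77 -82.19 z 88.51 rot [-180.      0.   -176.18] F [-0.62  0.28 -1.48] t 7.25
```

```bash
python3 -m handwheel '0 0 0.2 0 0 0;0 0 0.2 0 0 0;0 0 0.2 0 0 0'; python3 -c "
from h import *
whereb()"
```

```text
time: 7.55
eef_pos: [0.5411, -0.1037, 0.0866]
ee_rot: [-180.0, 0.0, -176.2]
ft_force: [-0.2, 0.6, -1.4]
finger_gap: 0.247
grasp_force: 60.2
bed xy 14.79 -82.21 z 86.55 rot [-1.8000e+02  1.0000e-02 -1.7619e+02] F [-0.19  0.6  -1.4 ] t 7.55
```

```bash
python3 -m handwheel '0 0 0.2 0 0 0;0 0 0.2 0 0 0;0 0 0.2 0 0 0'; python3 -c "
from h import *
whereb()"
```

```text
time: 7.85
eef_pos: [0.5413, -0.1038, 0.085]
ee_rot: [-180.0, 0.0, -176.2]
ft_force: [-1.3, -0.1, 0.6]
finger_gap: 0.249
grasp_force: 60.4
bed xy 15.03 -82.29 z 85.04 rot [-1.7999e+02  3.0000e-02 -1.7619e+02] F [-1.27 -0.12  0.6 ] t 7.85
```

```bash
python3 -m handwheel '0 0 0.15 0 0 0;0 0 0.15 0 0 0;0 0 0.15 0 0 0;0 0 0.15 0 0 0;0 0 0.15 0 0 0'; python3 -c "
from h import *
whereb();bed(14.5,-40,.083)"
```

```text
time: 8.35
eef_pos: [0.5413, -0.1038, 0.0834]
ee_rot: [-180.0, 0.0, -176.2]
ft_force: [-1.6, 1.1, 2.9]
finger_gap: 0.247
grasp_force: 60.6
bed xy 15.03 -82.3 z 83.39 rot [-1.7998e+02  4.0000e-02 -1.7619e+02] F [-1.58  1.07  2.93] t 8.35
row [0.06 4.23 0.04] [-0.02  0.04  0.01]
t 8.35 pos [ 0.5413 -0.1038  0.0834] rot [-1.7998e+02  4.0000e-02 -1.7619e+02] F [-1.58  1.07  2.93]
```

```bash
python3 -m handwheel '0 0.3 0 0 0 0;0 0.6 0 0 0 0;0 1 0 0 0 0;0 1.4 0 0 0 0;0 1.8 0 0 0 0;0 2.2 0 0 0 0;0 2.6 0 0 0 0;0 3 0 0 0 0;0 3.4 0 0 0 0;0 3.8 0 0 0 0;0 4.2 0 0 0 0'; python3 -c "
from h import *
whereb();bed(14.5,20,.0833)"
```

```text
time: 9.45
eef_pos: [0.5383, -0.0615, 0.0832]
ee_rot: [-180.0, 0.0, -176.2]
ft_force: [-0.2, -3.5, 4.6]
finger_gap: 0.247
grasp_force: 60.8
bed xy 14.86 -39.93 z 83.15 rot [-1.7999e+02  1.0000e-02 -1.7619e+02] F [-0.25 -3.47  4.62] t 9.45
row [ 0.04  5.99 -0.02] [-0.01  0.01  0.01]
t 9.45 pos [ 0.5383 -0.0615  0.0832] rot [-1.7999e+02  1.0000e-02 -1.7619e+02] F [-0.25 -3.47  4.62]
```

```bash
python3 -m handwheel '0 0.4 -0.02 0 0 0;0 0.9 -0.02 0 0 0;0 1.4 -0.02 0 0 0;0 1.9 -0.02 0 0 0;0 2.4 -0.02 0 0 0;0 2.9 -0.02 0 0 0;0 3.4 -0.02 0 0 0;0 3.9 -0.02 0 0 0;0 4.4 -0.02 0 0 0;0 4.9 -0.02 0 0 0;0 5.4 -0.02 0 0 0;0 5.9 -0.02 0 0 0;0 6.4 -0.02 0 0 0;0 6.9 -0.02 0 0 0;0 7.4 -0.02 0 0 0;0 7.9 -0.02 0 0 0;0 8.4 -0.02 0 0 0;0 8.9 -0.02 0 0 0'; python3 -c "
from h import *
whereb();bed(14.5,96,.0833)"
```

```text
time: 11.25
eef_pos: [0.5323, 0.0274, 0.0833]
ee_rot: [-180.0, 0.0, -176.2]
ft_force: [0.3, -3.7, 3.7]
finger_gap: 0.248
grasp_force: 60.8
bed xy 14.85 49.21 z 83.28 rot [-1.7999e+02  1.0000e-02 -1.7618e+02] F [ 0.29 -3.73  3.74] t 11.25
row [ 0.04  4.68 -0.  ] [-0.01  0.01  0.02]
t 11.25 pos [0.5323 0.0274 0.0833] rot [-1.7999e+02  1.0000e-02 -1.7618e+02] F [ 0.29 -3.73  3.74]
```

```bash
python3 -m handwheel '0 0.4 0 0 0 0;0 0.8 0 0 0 0;0 1.2 0 0 0 0;0 1.6 0 0 0 0;0 2 0 0 0 0;0 2.4 0 0 0 0;0 2.8 0 0 0 0;0 3.2 0 0 0 0;0 3.6 0 0 0 0;0 4 0 0 0 0;0 4.3 0 0 0 0;0 4.6 0 0 0 0;0 4.6 0 0 0 0;0 4.6 0 0 0 0'; python3 - <<'E'
from h import *
whereb()
a=shot('wrist','w2'); b=shot('top','t2');c=shot('side','s2')
o=np.zeros((600,800,3),np.uint8);o[:300,:400]=cv2.resize(a,(400,300));o[:300,400:]=cv2.resize(b[180:300,170:330],(400,300),interpolation=cv2.INTER_CUBIC);o[300:,:400]=cv2.resize(c[160:280,130:290],(400,300),interpolation=cv2.INTER_CUBIC);cv2.imwrite('pics/c2.png',o)
E
```

```text
time: 12.65
eef_pos: [0.5293, 0.0734, 0.0833]
ee_rot: [179.9, 0.0, -176.2]
ft_force: [0.9, -0.9, 3.1]
finger_gap: 0.25
grasp_force: 60.8
bed xy 14.95 95.33 z 83.31 rot [ 1.7994e+02  1.0000e-02 -1.7619e+02] F [ 0.87 -0.91  3.14] t 12.65
```

View pics/c2.png

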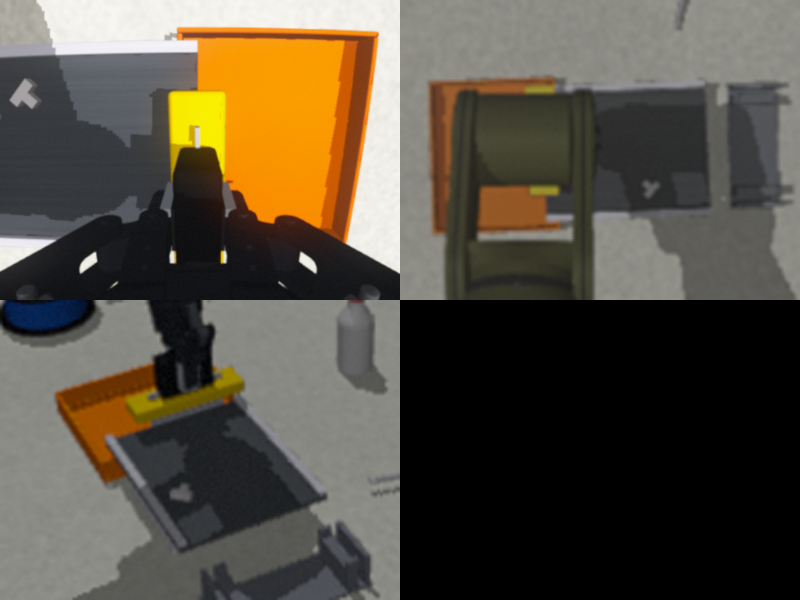

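Only the white T is left on the bed, at (25,93) in the wrist panel. Lift, go back and do a second stroke.

```bash
python3 -m handwheel '0 0 -0.5 0 0 0;0 0 -1.5 0 0 0;0 0 -3 0 0 0;0 0 -3 0 0 0;0 0 -3 0 0 0'; python3 - <<'E'
from h import *
whereb();bed(-24,-62,.113);bed(-24,-62,.0866);bed(-24,-62,.0833)
E
```

```text
time: 13.3
eef_pos: [0.5297, 0.0729, 0.1141]
ee_rot: [-180.0, 0.1, -176.2]
ft_force: [0.3, -0.7, -1.7]
finger_gap: 0.253
grasp_force: 60.2
bed xy 15.26 94.78 z 114.05 rot [-1.8000e+02  9.0000e-02 -1.7619e+02] F [ 0.34 -0.7  -1.7 ] t 13.3
row [  3.92 -15.68   0.1 ] [-0.    0.09  0.01]
t 13.3 pos [0.5297 0.0729 0.1141] rot [-1.8000e+02  9.0000e-02 -1.7619e+02] F [ 0.34 -0.7  -1.7 ]
row [  3.92 -15.68   2.74] [-0.    0.09  0.01]
t 13.3 pos [0.5297 0.0729 0.1141] rot [-1.8000e+02  9.0000e-02 -1.7619e+02] F [ 0.34 -0.7  -1.7 ]
row [  3.92 -15.68   3.07] [-0.    0.09  0.01]
t 13.3 pos [0.5297 0.0729 0.1141] rot [-1.8000e+02  9.0000e-02 -1.7619e+02] F [ 0.34 -0.7  -1.7 ]
```

```bash
python3 -m handwheel '3.9 -15.7 0 0 0.1 0;3.9 -15.7 0 0 0.1 0;3.9 -15.7 0 0 0.1 0;3.9 -15.7 0 0 0.1 0;3.9 -15.7 0 0 0.1 0;3.9 -15.7 0 0 0.1 0;3.9 -15.7 1 0 0.1 0;3.9 -15.7 2 0 0.1 0;3.9 -15.7 2.5 0 0.1 0;3.9 -15.7 2.7 0 0.1 0;3.9 -15.7 2.8 0 0.1 0;3.9 -15.7 2.9 0 0.1 0;3.9 -15.7 3 0 0.1 0;3.9 -15.7 3 0 0.1 0'; python3 - <<'E'
from h import *
whereb();bed(-24,20,.0833)
E
```

```text
time: 14.7
eef_pos: [0.5012, -0.0863, 0.0839]
ee_rot: [180.0, -0.0, -176.2]
ft_force: [-1.9, 1.7, 2.9]
finger_gap: 0.244
grasp_force: 61.1
bed xy -23.83 -62.17 z 83.87 rot [ 1.8000e+02 -5.0000e-02 -1.7619e+02] F [-1.89  1.7   2.93] t 14.7
row [0.02 8.22 0.06] [ 0.   -0.05  0.01]
t 14.7 pos [ 0.5012 -0.0863  0.0839] rot [ 1.8000e+02 -5.0000e-02 -1.7619e+02] F [-1.89  1.7   2.93]
```

Contact is about 4.6 N; stroke.

```bash
python3 -m handwheel '0 0.4 0 0 0 0;0 0.9 0 0 0 0;0 1.4 0 0 0 0;0 1.9 0 0 0 0;0 2.4 0 0 0 0;0 2.9 0 0 0 0;0 3.4 0 0 0 0;0 3.9 0 0 0 0;0 4.4 0 0 0 0;0 4.9 0 0 0 0;0 5.4 0 0 0 0;0 5.9 0 0 0 0;0 6.4 0 0 0 0;0 6.9 0 0 0 0;0 7.4 0 0 0 0;0 7.9 0 0 0 0;0 8.4 0 0 0 0;0 8.8 0 0 0 0'; python3 - <<'E'
from h import *
whereb();bed(-24,96,.0833)
E
```

```text
time: 16.5
eef_pos: [0.495, 0.0019, 0.0833]
ee_rot: [-180.0, -0.1, -176.2]
ft_force: [-0.0, -3.1, 4.0]
finger_gap: 0.246
grasp_force: 61.2
bed xy -24.13 26.25 z 83.28 rot [-1.8000e+02 -9.0000e-02 -1.7618e+02] F [-0.02 -3.08  4.03] t 16.5
row [-0.01  6.98 -0.  ] [-0.   -0.09  0.02]
t 16.5 pos [0.495  0.0019 0.0833] rot [-1.8000e+02 -9.0000e-02 -1.7618e+02] F [-0.02 -3.08  4.03]
```

```bash
python3 -m handwheel '0 0.4 0 0 0 0;0 0.9 0 0 0 0;0 1.4 0 0 0 0;0 1.9 0 0 0 0;0 2.4 0 0 0 0;0 2.9 0 0 0 0;0 3.4 0 0 0 0;0 3.9 0 0 0 0;0 4.4 0 0 0 0;0 4.9 0 0 0 0;0 5.4 0 0 0 0;0 5.9 0 0 0 0;0 6.3 0 0 0 0;0 6.7 0 0 0 0;0 6.9 0 0 0 0;0 6.9 0 0 0 0;0 6.9 0 0 0 0'
python3 -m handwheel '0 0 -0.5 0 0 0;0 0 -1.5 0 0 0;0 0 -3.5 0 0 0;0 0 -4 0 0 0;0 -5 -4 0 0 0;0 -10 -4 0 0 0;0 -10 -4 0 0 0;0 -10 -4 0 0 0;0 -10 -4 0 0 0'
python3 - <<'E'
from h import *
whereb()
a=shot('wrist','w3'); c=shot('side','s3')
o=np.zeros((600,800,3),np.uint8);o[:,:]=cv2.resize(a,(800,600));o[400:,:267]=cv2.resize(c[160:280,130:290],(267,200),interpolation=cv2.INTER_CUBIC);cv2.imwrite('pics/c3.png',o)
go(.5328,-.1776,.123,182.9)
E
```

```text
time: 18.2
eef_pos: [0.4904, 0.0707, 0.0833]
ee_rot: [179.9, -0.1, -176.2]
ft_force: [0.2, -0.6, 4.5]
finger_gap: 0.247
grasp_force: 61.2
time: 19.1
eef_pos: [0.4966, -0.0289, 0.1227]
ee_rot: [180.0, -0.2, -176.2]
ft_force: [0.2, 0.8, -2.6]
finger_gap: 0.249
grasp_force: 60.6
bed xy -24.6 -4.59 z 122.68 rot [ 1.7996e+02 -1.6000e-01 -1.7618e+02] F [ 0.18  0.75 -2.62] t 19.1
row [ -2.58 -15.13  -0.02] [ 0.02 -0.13  1.  ]
t 19.2 pos [ 0.4968 -0.0284  0.1229] rot [ 1.7998e+02 -1.3000e-01 -1.7610e+02] F [ 0.83  0.02 -2.49]
```

View pics/c3.png

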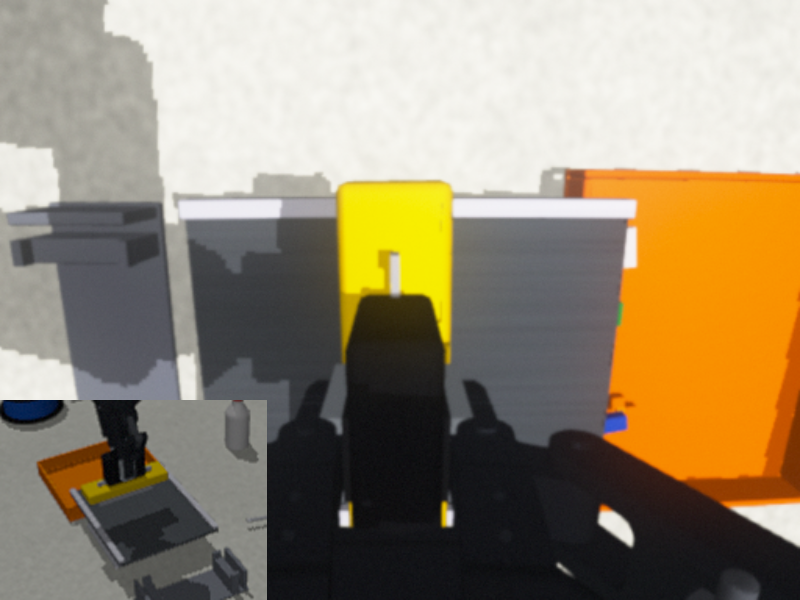

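All the visible chips are in the tray beside the bed edge: white (630,247), green (618,313), orange (620,405) and blue (615,422). The bed is clear. Return the scraper.

```bash
python3 -m handwheel '-2.6 -15.1 0 0 -0.1 1.2;-2.6 -15.1 0 0 -0.1 1.2;-2.6 -15.1 0 0 -0.1 1.2;-2.6 -15.1 0 0 -0.1 1.2;-2.6 -15.1 0 0 -0.1 1.2;-2.6 -15.1 0 0 -0.1 1.2;-2.6 -15.1 0 0 -0.1 1.2'; python3 -c "
from h import *
go(.5328,-.178,.058,182.6)"
```

```text
time: 19.9
eef_pos: [0.5329, -0.1768, 0.123]
ee_rot: [180.0, -0.0, -177.3]
ft_force: [0.6, 1.2, -2.5]
finger_gap: 0.25
grasp_force: 60.8
row [ 0.01 -0.13  6.5 ] [ 0.02 -0.02  0.14]
t 19.9 pos [ 0.5329 -0.1768  0.123 ] rot [ 1.7998e+02 -2.0000e-02 -1.7726e+02] F [ 0.6   1.17 -2.46]
```

```bash
python3 -m handwheel '0 -0.1 0.5 0 0 0.1;0 -0.1 2 0 0 0.1;0 -0.1 3.5 0 0 0.1;0 -0.1 4.5 0 0 0.1;0 -0.1 5.2 0 0 0.1;0 -0.1 5.8 0 0 0.1;0 -0.1 6.3 0 0 0.1;0 -0.1 6.5 0 0 0.1;0 -0.1 6.5 0 0 0.1'; python3 -c "
from h import *
go(.5328,-.178,.0542,182.6)"
```

```text
time: 20.8
eef_pos: [0.5332, -0.1795, 0.0582]
ee_rot: [-180.0, 0.0, -177.5]
ft_force: [-0.5, 0.6, -1.6]
finger_gap: 0.248
grasp_force: 60.9
row [0.03 0.15 0.4 ] [-0.    0.01 -0.09]
t 20.8 pos [ 0.5332 -0.1795  0.0582] rot [-1.8000e+02  1.0000e-02 -1.7749e+02] F [-0.51  0.62 -1.58]
```

No contact yet, so it's in free air inside the cradle. Lower it the last 4 mm.

```bash
python3 -m handwheel '0 0.1 0.1 0 0 0;0 0.1 0.2 0 0 0;0 0.1 0.3 0 0 0;0 0.1 0.4 0 0 0;0 0.1 0.4 0 0 0;0 0.1 0.4 0 0 0'; python3 -c "
from h import *
go(.5328,-.178,.0537,182.6)"
```

```text
time: 21.4
eef_pos: [0.5331, -0.1784, 0.0542]
ee_rot: [-180.0, 0.0, -177.5]
ft_force: [0.1, 0.1, -1.6]
finger_gap: 0.247
grasp_force: 60.9
row [0.03 0.04 0.05] [-0.    0.01 -0.08]
t 21.4 pos [ 0.5331 -0.1784  0.0542] rot [-1.8000e+02  1.0000e-02 -1.7748e+02] F [ 0.14  0.13 -1.65]
```

```bash
python3 -m handwheel '0 0 0.05 0 0 0;0 0 0.1 0 0 0;0 0 0.1 0 0 0;0 0 0.1 0 0 0'; python3 -m handwheel '0 0 0 0 0 0;0 0 0 0 0 0;0 0 0 0 0 0;0 0 0 0 0 0;0 0 0 0 0 0;0 0 0 0 0 0;0 0 0 0 0 0' 0
```

```text
time: 21.8
eef_pos: [0.5333, -0.1785, 0.0537]
ee_rot: [-180.0, 0.0, -177.5]
ft_force: [-1.9, 0.3, 1.6]
finger_gap: 0.251
grasp_force: 61.2
time: 22.5
eef_pos: [0.5332, -0.1784, 0.0533]
ee_rot: [-180.0, 0.0, -177.5]
ft_force: [1.3, 0.3, -0.1]
finger_gap: 0.996
grasp_force: 0.0
```

```bash
python3 -m handwheel '0 0 -1 0 0 0;0 0 -3 0 0 0;0 0 -7 0 0 0;0 0 -12 0 0 0;0 0 -17 0 0 0;0 0 -20 0 0 0;3 5 -22 0 0 0;5 10 -22 0 0 0;6 15 -22 0 0 0;6 20 -22 0 0 0;6 20 -22 0 0 0;6 20 -22 0 0 0;6 20 -22 0 0 0'
python3 - <<'E'
from cloud import *
whereb()
a=shot('wrist','w4'); c=shot('side','s4')
o=cv2.resize(a,(800,600),interpolation=cv2.INTER_CUBIC);o[400:,:267]=cv2.resize(c[160:280,130:290],(267,200),interpolation=cv2.INTER_CUBIC);cv2.imwrite('pics/c4.png',o)
P,C=cloud('w4'); H,S,V=cv2.cvtColor(C.astype(np.uint8).reshape(-1,1,3),cv2.COLOR_BGR2HSV).reshape(-1,3).astype(int).T
a=np.radians(3.85);M=np.array([[np.cos(a),np.sin(a)],[-np.sin(a),np.cos(a)]])
L=(P[:,:2]-[.5104,.132])@M.T*1000
t=(abs(L[:,0])<95)&(abs(L[:,1])<85)
for n,m in(('gr',(H>45)&(H<85)&(S>100)),('bl',(H>100)&(H<130)&(S>120)),('wh',(S<60)&(V>130))):
    m=m&t; print(n,m.sum(),L[m].min(0).round(),L[m].max(0).round(),P[m,2].max().round(3)) if m.any() else print(n,0)
m=(H>20)&(H<35)&(S>150)&(P[:,1]<-.1)&(P[:,1]>-.25)&(P[:,2]>.03);print(P[m].mean(0),cv2.minAreaRect(P[m][:,:2].astype(np.float32)*1000)) if m.any() else 0
E
```

```text
time: 23.8
eef_pos: [0.4644, 0.0186, 0.2739]
ee_rot: [-180.0, 0.1, -177.4]
ft_force: [0.0, 0.3, -0.2]
finger_gap: 1.001
grasp_force: 0.0
bed xy -53.48 45.02 z 273.87 rot [-1.7996e+02  6.0000e-02 -1.7744e+02] F [ 0.03  0.28 -0.19] t 23.8
gr 86 [-70. -83.] [-12. -40.] 0.368
bl 180 [-71. -84.] [ 47. -37.] 0.37
wh 1085 [-95. -85.] [86. 85.] 0.354
[ 0.52590416 -0.17168763  0.04571879] ((535.5956420898438, -177.96876525878906), (42.05587387084961, 129.63475036621094), 88.97034454345703)
```

View pics/c4.png

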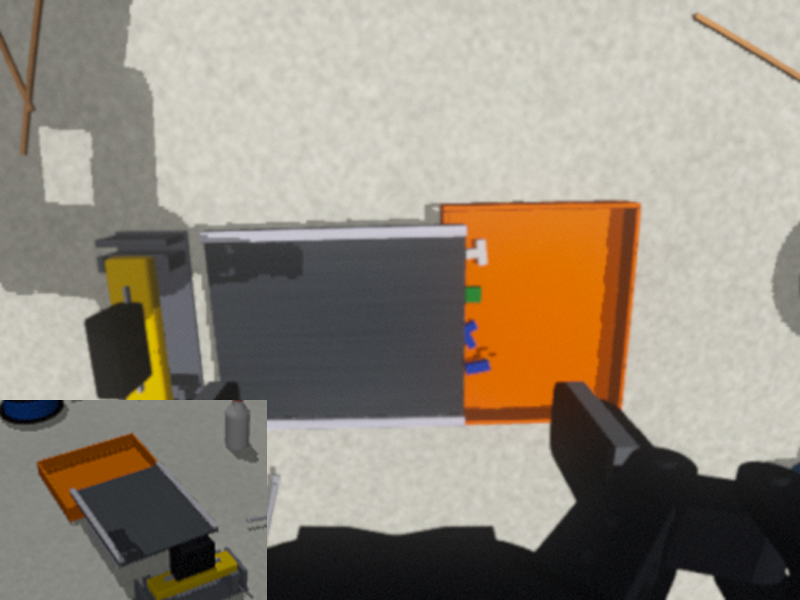

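```bash
python3 - <<'E'
from h import *
s=1/1.5625
for n,u,v in(('white',481,252),('green',475,294),('L',470,335),('cross',484,351),('bar',480,366),('ribtop',112,330),('head',160,385),('head2',120,268)): print(n,(pts('w4',[(u*s,v*s)])[0]*1000).round(1))
E
```

```text
white [461.5  85.6  12.8]
green [495.6  83.6  13.1]
L [530.8  82.7  11.6]
cross [544.7  95.8  10.2]
bar [554.9  92.   18.6]
ribtop [ 512.5 -171.    90.9]
head [ 571.8 -162.1   46.4]
head2 [ 479.  -185.    47.2]
```

All the offcuts are low in the tray (tops at 19 mm or less) and the scraper is level at its resting height. Hand in.

```bash
python3 -c "
from h import *
print(hand_in())"
```

```text
the job is handed in; nothing more can be done
None
```

I wiped all five offcuts into the tray in two strokes at about 4.5–6 N contact, set the scraper back level in its cradle, and handed the job in at about 24 s; the hand-in returned no verdict.

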